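# Bed a marble roundel on the indexing table and hold it at the third stop

## Robot

A 7-joint arm with a two-finger parallel gripper is mounted at the origin on the work surface. World frame = base frame: x ahead of the robot, y to its left, z up, the work surface at z = 0. Lengths are in m, angles in rad, forces in N, time in s.
With the tool pointing down it reaches from about 0.425 to 0.875 m from the base axis. Payload 8.4 kg.
Tool frame: the origin (TCP) lies between the finger pads; the fingertips stand ctrl.tcp_to_tips ahead of it and the grasp point (between the pads) lies 8 mm behind it (ctrl.tcp_to_tips is the distance from the TCP to the fingertips, in m); z points along the fingers, y is the line along which they close (so a half turn about z gives the same grasp; the last joint's range is limited). The gripper opens to 85 mm and grips with 20 to 120 N. Pads are 22 mm wide; open, the fingers measure 114 mm over their backs; the gripper's body (76 mm by 85 mm) begins 54 mm behind the grasp point. The pads swing forward as they close: fully open they stand 13 mm farther back than shut.
Start: joints at [-1.313, 0.333, 0.04, 1.465, -0.013, 1.343, -0.059], TCP at [0.227, 0.609, 0.242] pointing down, gripper open.
Joint ranges: [-2.58, 2.58], [-0.38, 2.09], [-1.3, 1.39], [0.25, 2.4], [-1.5, 4.64], [0.08, 2.09], [-2.65, 2.65]. Speed limits (rad/s): [2.22, 2.22, 2.79, 2.79, 3.14, 3.14, 3.14].

## Interface

Orientations are given as a unit quaternion [w, x, y, z].
In Python, from cell import ctrl gives the robot as it stands.
- The arm moves only by the tool send_rows, never from a script. Its argument "targets" is a list of rows, each an object with "slide": the shift along the tool's x, y, z in mm, a list of three; "angular": the turn, a rotation vector about the tool's x, y, z in rad, a list of three; "hand": the finger opening in mm, from 0 to 85.4. In form: [{"slide": [x, y, z], "angular": [ax, ay, az], "hand": hand}, ...]. A call has 1 to 10 rows; each row is the pose to reach, as a shift and turn from the pose commanded when the call began, along the tool's axes at that moment; what a row does not reach only later rows make up. A row lasts 1/8 s, in which the tool goes at most 62.5 mm and 10.7 degrees, less where a joint would pass 70% of its speed; a pose out of reach is approached as far as the arm can. A call with a gripper value outside its range is refused whole. The fingers move at their own pace and stop on an object; "newtons" is the grip in N (left out, the last holds). Time passes only in rows, so rows that repeat a pose let the fingers close. It gives the time, the measured TCP pose, the force, the opening and the grip force at its end, in the units of the state.
- ctrl.state(): the state, without advancing time (a new reading comes with each control period).
- ctrl.camera(name): name is "scene" or "top"; returns a dict with "image" (480x640x3 uint8, red, green, blue), "K" (3x3 intrinsics, pixels), "eye" and "attitude" of the camera in the world. Camera axes: x right, y down, z forward; pixel columns grow to the right and rows downward; lengths in m; the calibration is good to about 2 mm. A picture is of the moment at which its call begins. There is no depth.
- ctrl.close_job(): hands the job in; it is judged then, once.
The state is a dict: "time": time; "joints": joint angles; "dq": joint speeds; "joint_efforts": joint torques, N m; "tcp_pos": TCP position; "ee_rot": TCP orientation; "wrist_force": force on the tool from outside, world axes, zero at the start; "torque": the same for the moment, N m; "finger_gap": opening from 0.0 (shut) to 1.0 (fully open); "grip_force": force on a finger pad.
Only numpy, scipy, OpenCV 4.12 (cv2) and the standard library are available. Lean on these libraries where they do the work, as an engineer would, in place of code of your own. Each camera call takes 0.05 s, during which the arm holds its last target. There are 200 camera calls.

## Task

Get the small marble roundel ready for marking out on the indexing table: lay the rubber bedding pad in the middle of the round steel faceplate, then set the roundel centred on top of it, setting both down rather than dropping them. Then turn the index knob clockwise (seen from above), counting the clicks, to the third stop from where it stands and not past it, and finish while still gripping the knob there, so that the table cannot jump when the line is scribed. Leave the mallet, chisel, marble offcut and cup wheel where they lie.

Things in the scene. Friction and masses are not known exactly. Their poses are not given: they have to be found in the camera images.
- indexer: The manual indexing table: a green cast base bolted to the bench, flange 150 mm (its x) by 330 mm (its y), belt case 40 mm high. Origin at the centre of its underside, on the bench. Faceplate axis at its (0, -95 mm), knob axis at its (0, +100 mm), both vertical. At its +y end a bracket with a horizontal spring plunger (top 67 mm over the bench, beginning 70 mm from the knob axis; its brass nose reaches in to the index wheel).
- plate_centre (a point): Centre of the upper face of the steel faceplate, 66 mm over the bench. The faceplate is a flat level disc 144 mm in diameter and 12 mm thick with fine turned rings. A belt turns it with the knob by the same angle.
- knob_grip (a point): Middle of the black bar grip of the index knob, on the knob axis, 81 mm over the bench. The bar is 56 mm long (along this point's x axis), 14 mm thick (y) and 30 mm high (z up the knob axis), from 66 to 96 mm over the bench, with a white pointer line on top of its -x half. It stands on a flat skirt 62 mm in diameter above the steel index wheel (100 mm over the teeth, upper face 61 mm over the bench), and turns with both.
- index_knob (a joint): Angle of the index knob and its toothed wheel in rad, 0 at the home stop where it begins; grows clockwise seen from above. A spring plunger clicks into 15 stops a turn, one each 0.419 rad (24 degrees): stops at 0.419, 0.838, 1.257 (the third), 1.676. Turning out of a stop takes about 0.2 N m, less as the tooth's crest (half way) is neared; beyond the crest the plunger pulls the knob into the next stop. It turns freely to about 2.7 and is blocked 0.15 back from home.
- pad: Bedding pad: plain flat black rubber disc, 56 mm in diameter, 10 mm thick, about 30 g, lying flat on the bench to one side of the indexing table. Origin at the centre of its underside, z up.
- roundel: White marble roundel: disc 60 mm in diameter, 18 mm thick, about 140 g, upper edge bevelled above 13 mm (flat top 52 mm across), lying flat, bevel up, on the bench to the other side of the indexing table. Origin at the centre of its underside, z up.
- mallet: Bystander: mason's round mallet lying down, dark metal head 82 mm in diameter, wooden handle, 215 mm long along its x. Origin on the bench under its head's handle side.
- chisel: Bystander: steel chisel lying flat, 165 mm long along its x, 13 mm high. Origin under its shank.
- offcut: Bystander: marble offcut block, 110 x 65 x 40 mm. Origin at the centre of its underside.
- cup_wheel: Bystander: metal cup grinding wheel lying flat, 100 mm in diameter, 36 mm high. Origin at the centre of its underside.
Mind the look-alikes: they are no part of the job. Several things look just like the pad: the one meant starts farthest to the robot's right.

How it is judged:
On the way, in this order (a step that is already met when the one before it is completed fails the run):
1. the rubber pad lies flat in the middle of the faceplate, let go, the knob still at home (horizontal distance between pad and plate_centre below 0.006 m and z of pad in the frame of plate_centre between -0.002 and 0.003 m and angle between pad's own z axis and vertical below 0.06 rad and contact force between pad and the fingers below 0.05 N and linear speed of pad below 0.02 m/s and value of joint index_knob below 0.2 rad), for 0.2 s.
2. the roundel lies flat and centred on the pad, let go, the knob still at home (horizontal distance between each of pad, roundel and plate_centre below 0.006 m and z of roundel in the frame of pad between 0.008 and 0.013 m and angle between roundel's own z axis and vertical below 0.06 rad and contact force between roundel and the fingers below 0.05 N and linear speed of roundel below 0.02 m/s and value of joint index_knob below 0.2 rad), for 0.2 s.
3. the knob is gripped at the third stop (value of joint index_knob between 1.157 and 1.357 rad and contact force between index_knob and the fingers above 3 N), for 0.3 s.
At the end, for the whole second after the job is handed in: The knob stands at the third stop (1.257 rad, within 0.1) with the fingers still gripping its bar (over 3 N); the pad lies flat on the faceplate and the roundel flat on the pad, bevel up, each centred on the faceplate within 6 mm, at rest and untouched by the robot (all of step 3 and horizontal distance between each of pad, roundel and plate_centre below 0.006 m and z of pad in the frame of plate_centre below 0.003 m and angle between each of pad, roundel's own z axis and vertical below 0.06 rad and z of roundel in the frame of pad between 0.008 and 0.013 m and linear speed of roundel below 0.02 m/s and contact force between each of roundel, pad and the arm below 0.05 N); the arm keeps its last pose, push and grip.
It fails at once if the knob ran past the third stop towards the fourth (value of joint index_knob above 1.466 rad).
It fails at once if the roundel was dropped (falling free faster than 0.5 m/s, about 13 mm) (contact force between roundel and the fingers below 0.01 N and linear speed of roundel above 0.5 m/s).
It fails at once if the pad was dropped (falling free faster than 0.5 m/s, about 13 mm) (contact force between pad and the fingers below 0.01 N and linear speed of pad above 0.5 m/s).
It fails at once if a bystander was moved more than 30 mm (distance of any of mallet, chisel, offcut, cup_wheel from where it was at the start of the episode above 0.03 m).
It also fails if it takes over 72 s, if anything falls off the work surface, if the arm or the gripper's body presses on something with over 40 N, if the wrist force passes 120 N, or if a joint passes its speed limit or range.

## Working session

There is one attempt and no reset: what is moved stays moved. The work goes in short steps, Python scripts to look and compute and a tool call to move; the robot and the scene stay as the last step left them, time stands still between calls to the robot, and variables do not carry over. Pictures are saved under pics/ and viewed, at most 10 in all, crops included, and the job is handed in when it is done.

Besides the shell and the picture viewer there is one more tool, called after "Call:" as name(argument=value, ...), one argument or row to a line, values as JSON. send_rows: Moves the arm, as the interface text tells. Its arguments: {"type":"object","properties":{"targets":{"type":"array","items":{"type":"object","properties":{"slide":{"type":"array","items":{"type":"number"}},"angular":{"type":"array","items":{"type":"number"}},"hand":{"type":"number"}}}},"newtons":{"type":"number"}},"required":["targets"]}

```bash
mkdir -p pics; ls; python3 - <<'E'
from cell import ctrl
import cv2, pickle
s=ctrl.state(); print(s, ctrl.tcp_to_tips)
d={}
for n in("scene","top"):
    c=ctrl.camera(n); d[n]=c; cv2.imwrite(f"pics/{n}0.png",c["image"][:,:,::-1]); print(n,c["K"],c["eye"],c["attitude"])
pickle.dump(d,open("cams0.pkl","wb"))
E
```

```text
pics
{'time': 0.0, 'joints': array([-1.31318869,  0.33388493,  0.03986959,  1.46631185, -0.01340044,
        1.34330983, -0.05852204]), 'dq': array([-0.00048143,  0.0024483 , -0.00035046, -0.00159365,  0.00098946,
       -0.00024177,  0.00127977]), 'joint_efforts': array([-2.96125545e-04, -6.58557987e+01,  1.36558089e+00, -4.05561590e+01,
        1.68372999e-02,  1.27901128e-02, -6.02155296e-06]), 'tcp_pos': array([0.22689886, 0.60861982, 0.24141813]), 'ee_rot': array([-9.22880605e-05,  1.77476563e-01,  9.84124682e-01, -8.18831825e-04]), 'wrist_force': array([ 0.1392123 ,  0.20994281, -0.03840714]), 'torque': array([-0.01253679,  0.00631841, -0.03039298]), 'grip_force': 0.0, 'finger_gap': 0.995983789739417} 0.011
scene [[535.40139699   0.         318.40271009]
 [  0.         535.40139699 235.85491355]
 [  0.           0.           1.        ]] [ 1.12044099 -0.92887887  0.84746332] [-0.46697045  0.84381277  0.23633551 -0.1185923 ]
top [[480.63200948   0.         318.63394567]
 [  0.         480.63200948 244.98268313]
 [  0.           0.           1.        ]] [0.41237669 0.08862692 1.21360811] [-0.03857815  0.71255045 -0.69960477  0.03656161]
```

View pics/top0.png

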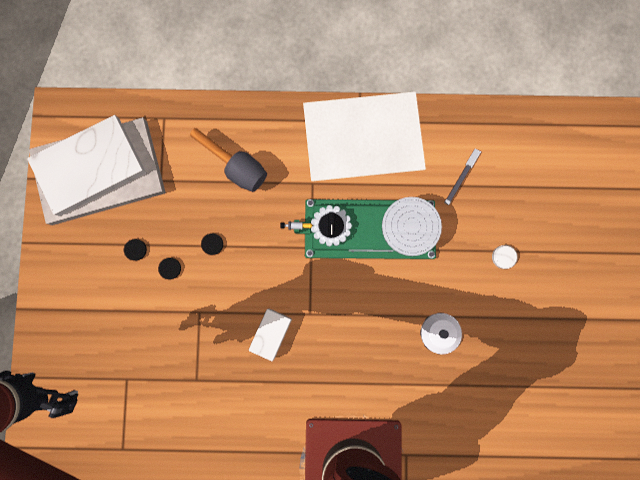

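View pics/scene0.png

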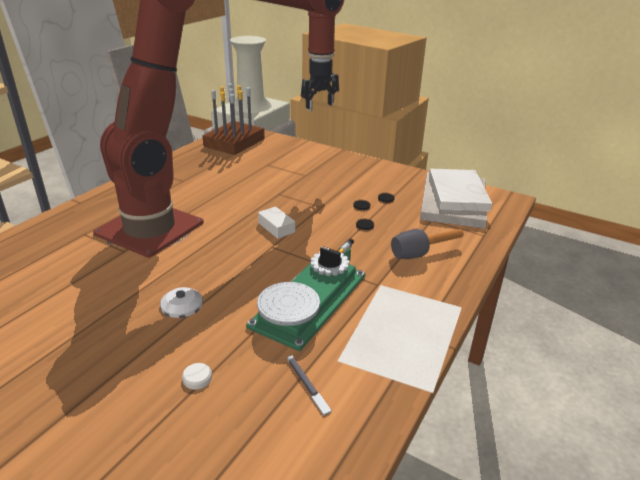

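The top view has up as +x and right as the robot's right (−y). Three pads are at (135,249), (170,268) and (212,243), and the one meant is (212,243) because it is the farthest right. The roundel is at (505,257), the faceplate at (412,226), and the knob at (332,226) with its pointer line at about (332,229). Next I'll measure and take one enlarged crop to confirm.

```bash
cat > h.py <<'E'
import numpy as np, cv2
from scipy.spatial.transform import Rotation as R
def rot(q): return R.from_quat([q[1],q[2],q[3],q[0]])
def ray(c,uv,z):
    d=rot(c["attitude"]).apply(np.linalg.inv(c["K"])@[uv[0],uv[1],1.])
    e=np.array(c["eye"]); return (e+d*(z-e[2])/d[2])
def proj(c,p):
    q=rot(c["attitude"]).inv().apply(np.array(p)-c["eye"]); v=c["K"]@q; return v[:2]/v[2]
def blob(c,box,f):
    """largest blob of mask f(hsv) in box (u0,v0,u1,v1): ellipse centre, area, bbox"""
    u0,v0,u1,v1=box; im=cv2.cvtColor(np.ascontiguousarray(c["image"][v0:v1,u0:u1]),cv2.COLOR_RGB2HSV)
    im=cv2.resize(im,None,fx=4,fy=4,interpolation=cv2.INTER_NEAREST)
    m=f(im[...,0].astype(int),im[...,1].astype(int),im[...,2].astype(int)).astype(np.uint8)
    cs=cv2.findContours(m,cv2.RETR_EXTERNAL,cv2.CHAIN_APPROX_NONE)[0]; k=cv2.convexHull(max(cs,key=cv2.contourArea))
    M=cv2.moments(k); off=np.array([u0,v0])
    # ponytail: nearest x4 keeps pixel-centre shift of 1.5/4
    ctr=np.array([M["m10"],M["m01"]])/M["m00"]/4-.375+off
    return ctr, np.sqrt(M["m00"]/np.pi)/4*2, np.array(cv2.boundingRect(k))/4
dark=lambda h,s,v:v<60
grey=lambda h,s,v:(s<60)&(v>95)
E
python3 - <<'E'
import pickle; from h import *
d=pickle.load(open("cams0.pkl","rb")); t=d["top"]; s=d["scene"]
def show(n,c,box,f,z):
    b=blob(c,box,f); print(n,b[0].round(2),"dia px",b[1].round(1),b[2],"->",ray(c,b[0],z).round(4)[:2])
show("pad",t,(192,224,232,263),dark,.005)
show("roundel",t,(485,238,525,276),grey,.009)
show("plate",t,(376,190,446,262),grey,.062)
show("wheel",t,(306,200,356,252),lambda h,s,v:(s<60),.058)
show("skirt",t,(310,204,354,248),dark,.066)
show("pad s",s,(350,212,380,236),dark,.005)
show("plate s",s,(250,276,326,332),grey,.062)
show("roundel s",s,(176,356,218,394),grey,.009)
show("knobtop line",t,(322,214,342,246),lambda h,s,v:(v>150)&(s<60),.096)
g=blob(t,(300,190,446,268),lambda h,s,v:(h>60)&(h<90)&(s>90)); print("base",g)
a=cv2.resize(t["image"][205:285,110:240],None,fx=4,fy=4,interpolation=cv2.INTER_CUBIC)
b=cv2.resize(t["image"][185:265,290:450],None,fx=4.875,fy=4.875,interpolation=cv2.INTER_CUBIC)
a=cv2.resize(a,(325,200)); b=b[:390,:780]
o=np.zeros((590,780,3),np.uint8); o[:200,:325]=a; o[200:200+b.shape[0],:b.shape[1]]=b
o[:200,400:600]=cv2.resize(t["image"][237:277,485:525],(200,200),interpolation=cv2.INTER_CUBIC)
cv2.imwrite("pics/crop0.png",o[:,:,::-1])
E
```

```text
pad [211.86 243.8 ] dia px 21.7 [ 9. 10. 22. 21.] -> [0.5394 0.3635]
roundel [504.24 256.57] dia px 24.9 [ 7.  7. 25. 24.] -> [ 0.5201 -0.3735]
plate [410.28 228.22] dia px 64.2 [ 0.  7. 66. 62.] -> [ 0.58   -0.1277]
wheel [330.84 225.34] dia px 41.5 [ 5.  5. 41. 42.] -> [0.5842 0.0643]
skirt [331.03 224.94] dia px 24.9 [ 9.  9. 25. 25.] -> [0.584 0.064]
pad s [364.55 224.44] dia px 13.2 [ 7.  8. 16. 10.] -> [0.5443 0.3538]
plate s [288.17 302.43] dia px 54.8 [ 7.  0. 63. 50.] -> [ 0.5898 -0.1371]
roundel s [196.64 375.83] dia px 28.6 [ 6.  7. 30. 27.] -> [ 0.5243 -0.3804]
knobtop line [331.52 239.44] dia px 16.3 [ 0. 20. 20. 12.] -> [0.5452 0.063 ]
base (array([358.46855176, 230.38223743]), np.float64(90.73678847973015), array([  0.,  10., 130.,  59.]))
```

View pics/crop0.png

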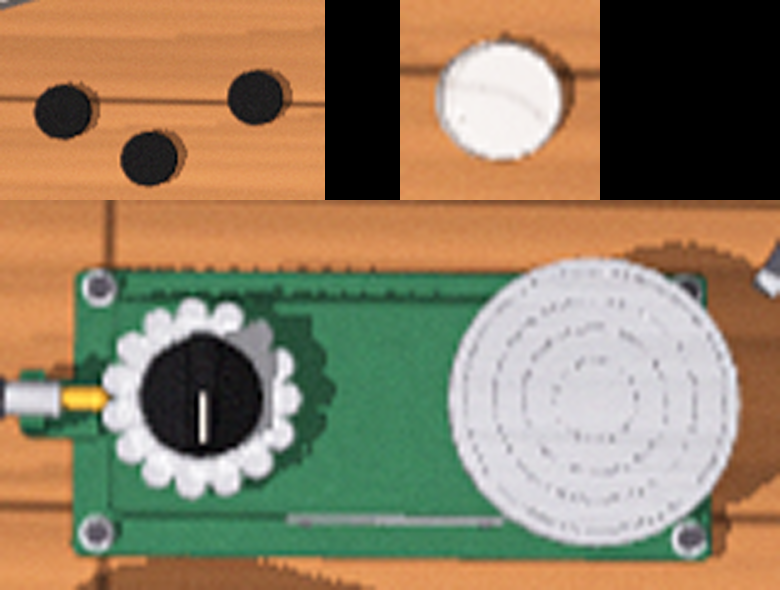

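The crop confirms the rightmost of the three identical black discs, at (212,243), is the pad. The roundel is at (505,257). The bar's pointer line points towards the robot, so the bar lies roughly along world x.

```bash
cat >> h.py <<'E'
def plate_px(c):
    im=cv2.cvtColor(c["image"],cv2.COLOR_RGB2HSV); m=((im[...,1]<60)&(im[...,2]>95)).astype(np.uint8); m[:,:376]=0;m[:,450:]=0;m[:190]=0;m[264:]=0
    m=cv2.morphologyEx(m,cv2.MORPH_CLOSE,np.ones((5,5)))
    m=cv2.morphologyEx(m,cv2.MORPH_OPEN,cv2.getStructuringElement(cv2.MORPH_ELLIPSE,(21,21)))
    k=max(cv2.findContours(m,0,cv2.CHAIN_APPROX_NONE)[0],key=cv2.contourArea); return cv2.fitEllipse(k)
def delta(s,p,yaw=0.):
    """tool-frame slide (mm) and rotvec to world point p, tool y at +90deg+yaw (ccw)"""
    Rn=rot(s["ee_rot"]); Rt=R.from_euler("z",yaw)*R.from_quat([0,1,0,0])
    return (Rn.inv().apply(np.array(p)-s["tcp_pos"])*1000).round(1),(Rn.inv()*Rt).as_rotvec().round(4)
E
python3 - <<'E'
import pickle; from h import *; from cell import ctrl
d=pickle.load(open("cams0.pkl","rb")); t=d["top"]
e=plate_px(t); print(e, ray(t,e[0],.062))
k=np.array([331.0,225.2]); print("knob",ray(t,k,.062))
for a,b,z in(((305.4,298.4),(305.4,298.4),0),((202,390),(204,445),.096),((75,553),(710,558),.01),((75,272),(706,275),.01)):
    f=lambda p:ray(t,((p[0]+.5)/4.875-.5+290,(p[1]-200+.5)/4.875-.5+185),z)[:2]
    v=f(b)-f(a); print(f(a),np.degrees(np.arctan2(v[1],v[0])))
print(delta(ctrl.state(),[.5394,.3635,.10]))
print([proj(t,[.227,.609,z]) for z in (.23,.3)],[proj(d["scene"],[.227,.609,z]) for z in (.23,.3)])
E
```

```text
((411.3246765136719, 226.06312561035156), (58.682960510253906, 59.32027053833008), 134.85281372070312) [ 0.58534197 -0.13027536  0.062     ]
knob [0.58392345 0.06401616 0.062     ]
[0.64696585 0.00909501] 0.0
[0.58271199 0.06471291] -177.03970324471845
[0.50977477 0.12696444] -89.40502476404825
[0.65684114 0.13011915] -89.24243024678685
(array([-378.4, -120.4,  141.7]), array([-1.500e-03, -2.000e-04, -3.569e-01]))
[array([ 57.46368516, 384.74221053]), array([ 36.98508006, 391.65427979])] [array([319.13156071, 109.77338763]), array([319.57654754,  89.51535144])]
```

Call:
send_rows(
  targets=[
    {"slide": [-378, -120, 100], "angular": [0, 0, -0.357], "hand": 85},
    {"slide": [-378, -120, 100], "angular": [0, 0, -0.357], "hand": 85},
    {"slide": [-378, -120, 100], "angular": [0, 0, -0.357], "hand": 85},
    {"slide": [-378, -120, 100], "angular": [0, 0, -0.357], "hand": 85},
    {"slide": [-378, -120, 100], "angular": [0, 0, -0.357], "hand": 85},
    {"slide": [-378, -120, 120], "angular": [0, 0, -0.357], "hand": 85},
    {"slide": [-378, -120, 140], "angular": [0, 0, -0.357], "hand": 85},
    {"slide": [-378, -120, 160], "angular": [0, 0, -0.357], "hand": 85},
    {"slide": [-378, -120, 160], "angular": [0, 0, -0.357], "hand": 85},
  ],
)

```text
time: 1.23
tcp_pos: [0.5375, 0.3645, 0.0803]
ee_rot: [-0.002, -0.0, 1.0, -0.001]
wrist_force: [-0.3, 0.5, 1.2]
finger_gap: 0.992
grip_force: 0.0
```

```bash
python3 - <<'E'
from h import *; from cell import ctrl
s=ctrl.state(); print(s["time"],s["tcp_pos"],s["joints"].round(3),delta(s,[.5394,.3635,.02]))
o=np.zeros((480,640,3),np.uint8)
c=ctrl.camera("top"); a=cv2.resize(c["image"][190:290,150:270],(320,267)); o[:267,:320]=a
b=ctrl.camera("scene"); a=cv2.resize(b["image"][120:270,290:450],(640//2,300)); o[:300,320:]=a
cv2.imwrite("pics/g1.png",o[:,:,::-1])
E
```

```text
1.225 [0.53754701 0.36454757 0.08029502] [-0.786  0.461  0.158  1.643 -0.082  1.048  0.968] (array([-2.1, -0.9, 60.3]), array([-0.0019, -0.0035,  0.0007]))
```

View pics/g1.png

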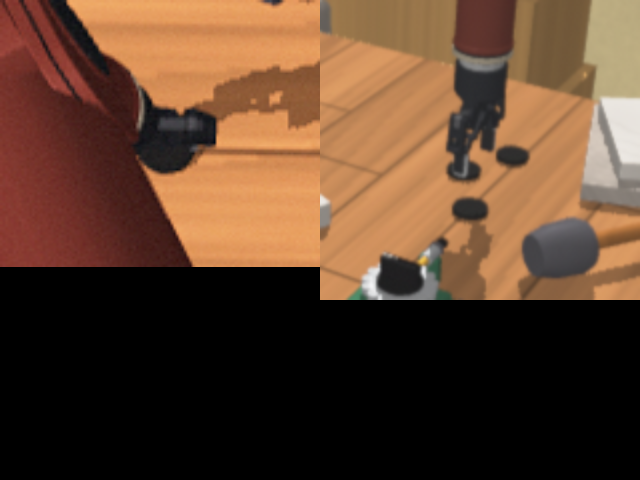

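The gripper stands open above the right-hand pad, with the near finger at about scene (361,202). I'll descend and close.

Call:
send_rows(
  targets=[
    {"slide": [0, 0, 40], "angular": [0, 0, 0], "hand": 85},
    {"slide": [0, 0, 60], "angular": [0, 0, 0], "hand": 85},
    {"slide": [0, 0, 71], "angular": [0, 0, 0], "hand": 85},
    {"slide": [0, 0, 71], "angular": [0, 0, 0], "hand": 85},
    {"slide": [0, 0, 71], "angular": [0, 0, 0], "hand": 62},
    {"slide": [0, 0, 71], "angular": [0, 0, 0], "hand": 62},
    {"slide": [0, 0, 71], "angular": [0, 0, 0], "hand": 62},
  ],
  newtons=25,
)

```text
time: 2.2
tcp_pos: [0.5396, 0.3647, 0.0119]
ee_rot: [0.0, -0.0, 1.0, 0.0]
wrist_force: [-0.4, 0.1, -0.6]
finger_gap: 0.725
grip_force: 0.0
```

```bash
python3 - <<'E'
from h import *; from cell import ctrl
s=ctrl.state(); print(s["tcp_pos"],s["wrist_force"],s["finger_gap"]*85.4,s["grip_force"])
E
```

```text
[0.53957995 0.36473343 0.01189111] [-0.39728003  0.10249108 -0.60018984] 61.89569262245779 0.0
```

Call:
send_rows(
  targets=[
    {"slide": [0, 0, 3], "angular": [0, 0, 0], "hand": 62},
    {"slide": [0, 0, 3], "angular": [0, 0, 0], "hand": 50},
    {"slide": [0, 0, 3], "angular": [0, 0, 0], "hand": 50},
    {"slide": [0, 0, 3], "angular": [0, 0, 0], "hand": 50},
    {"slide": [0, 0, 3], "angular": [0, 0, 0], "hand": 50},
  ],
  newtons=25,
)

```text
time: 2.82
tcp_pos: [0.5393, 0.3645, 0.0083]
ee_rot: [-0.0, -0.0, 1.0, -0.0]
wrist_force: [-0.1, -0.4, 0.7]
finger_gap: 0.642
grip_force: 26.5
```

Call:
send_rows(
  targets=[
    {"slide": [0, 0, -50], "angular": [0, 0, 0], "hand": 50},
    {"slide": [0, 0, -110], "angular": [0, 0, 0], "hand": 50},
    {"slide": [-5, -55, -150], "angular": [0, 0, 0], "hand": 50},
    {"slide": [-46, -495, -150], "angular": [0, 0, 0], "hand": 50},
    {"slide": [-46, -495, -150], "angular": [0, 0, 0], "hand": 50},
    {"slide": [-46, -495, -150], "angular": [0, 0, 0], "hand": 50},
    {"slide": [-46, -495, -150], "angular": [0, 0, 0], "hand": 50},
    {"slide": [-46, -495, -150], "angular": [0, 0, 0], "hand": 50},
    {"slide": [-46, -495, -150], "angular": [0, 0, 0], "hand": 50},
    {"slide": [-46, -495, -150], "angular": [0, 0, 0], "hand": 50},
  ],
)

```text
time: 4.08
tcp_pos: [0.5845, -0.1233, 0.1584]
ee_rot: [0.0, -0.0, 1.0, 0.0]
wrist_force: [0.7, -0.8, -0.2]
finger_gap: 0.639
grip_force: 26.9
```

Call:
send_rows(
  targets=[
    {"slide": [0, 0, 0], "angular": [0, 0, 0], "hand": 50},
    {"slide": [0, 0, 20], "angular": [0, 0, 0], "hand": 50},
    {"slide": [0, 0, 40], "angular": [0, 0, 0], "hand": 50},
    {"slide": [0, 0, 40], "angular": [0, 0, 0], "hand": 50},
    {"slide": [0, 0, 40], "angular": [0, 0, 0], "hand": 50},
  ],
)

```text
time: 4.7
tcp_pos: [0.5849, -0.121, 0.1189]
ee_rot: [0.0, -0.0, 1.0, 0.0]
wrist_force: [0.3, 0.9, -0.6]
finger_gap: 0.637
grip_force: 26.9
```

```bash
python3 - <<'E'
from h import *; from cell import ctrl
s=ctrl.state(); print(s["time"],s["tcp_pos"],s["joints"].round(3),delta(s,[.5853,-.1303,.0745]),s["grip_force"])
o=np.zeros((480,640,3),np.uint8)
c=ctrl.camera("top"); a=cv2.resize(c["image"][180:270,350:470],(320,240)); o[:240,:320]=a
b=ctrl.camera("scene"); a=cv2.resize(b["image"][210:360,210:370],(320,300)); o[:300,320:]=a
cv2.imwrite("pics/g2.png",o[:300,:,::-1])
E
```

```text
4.7 [ 0.58487285 -0.12100749  0.11892516] [-0.205  0.335  0.406  1.761 -0.148  1.075  1.823] (array([-0.4, -9.3, 44.4]), array([0.    , 0.0005, 0.0007])) 26.851981580257416
```

View pics/g2.png

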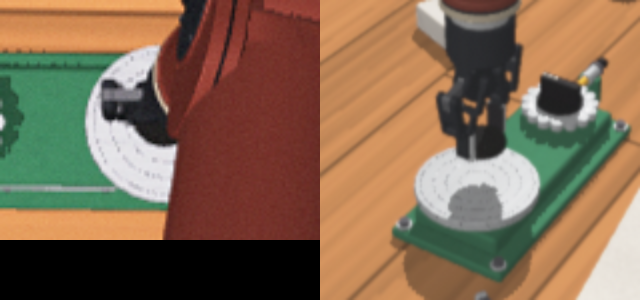

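The pad is held level over the faceplate, about 9 mm short in y. I'll correct that and lower.

Call:
send_rows(
  targets=[
    {"slide": [0, -9, 15], "angular": [0, 0, 0], "hand": 50},
    {"slide": [0, -9, 35], "angular": [0, 0, 0], "hand": 50},
    {"slide": [0, -9, 39], "angular": [0, 0, 0], "hand": 50},
    {"slide": [0, -9, 41], "angular": [0, 0, 0], "hand": 50},
    {"slide": [0, -9, 41], "angular": [0, 0, 0], "hand": 50},
  ],
)

```text
time: 5.42
tcp_pos: [0.5847, -0.1304, 0.0774]
ee_rot: [0.0, -0.0, 1.0, -0.0]
wrist_force: [0.1, -0.4, -0.3]
finger_gap: 0.639
grip_force: 26.9
```

```bash
python3 - <<'E'
from h import *; from cell import ctrl
s=ctrl.state(); print(s["time"],s["tcp_pos"],delta(s,[.5853,-.1303,.0745]),s["wrist_force"])
E
```

```text
5.425 [ 0.58474705 -0.13037965  0.07737598] (array([-0.6,  0.1,  2.9]), array([-0.0001,  0.0002,  0.0004])) [ 0.06553577 -0.37648172 -0.34557174]
```

Call:
send_rows(
  targets=[
    {"slide": [0, 0, 1.5], "angular": [0, 0, 0], "hand": 50},
    {"slide": [0, 0, 3], "angular": [0, 0, 0], "hand": 50},
    {"slide": [0, 0, 3], "angular": [0, 0, 0], "hand": 50},
  ],
)

```text
time: 5.8
tcp_pos: [0.5846, -0.1304, 0.0743]
ee_rot: [0.0, -0.0, 1.0, -0.0]
wrist_force: [-0.3, 0.1, -0.8]
finger_gap: 0.642
grip_force: 26.9
```

Call:
send_rows(
  targets=[
    {"slide": [0, 0, 0], "angular": [0, 0, 0], "hand": 62},
    {"slide": [0, 0, 0], "angular": [0, 0, 0], "hand": 75},
    {"slide": [0, 0, 0], "angular": [0, 0, 0], "hand": 85},
    {"slide": [0, 0, 0], "angular": [0, 0, 0], "hand": 85},
    {"slide": [0, 0, -20], "angular": [0, 0, 0], "hand": 85},
    {"slide": [0, 0, -60], "angular": [0, 0, 0], "hand": 85},
  ],
)

```text
time: 6.55
tcp_pos: [0.5837, -0.1303, 0.1348]
ee_rot: [-0.001, -0.0, 1.0, -0.0]
wrist_force: [0.9, 1.1, 0.4]
finger_gap: 0.995
grip_force: 0.0
```

Call:
send_rows(
  targets=[
    {"slide": [65, -243, 0], "angular": [0, 0, 0], "hand": 85},
    {"slide": [65, -243, 0], "angular": [0, 0, 0], "hand": 85},
    {"slide": [65, -243, 0], "angular": [0, 0, 0], "hand": 85},
    {"slide": [65, -243, 0], "angular": [0, 0, 0], "hand": 85},
    {"slide": [65, -243, 0], "angular": [0, 0, 0], "hand": 85},
    {"slide": [65, -243, 0], "angular": [0, 0, 0], "hand": 85},
  ],
)

```text
time: 7.3
tcp_pos: [0.5199, -0.3736, 0.1353]
ee_rot: [0.0, 0.0, 1.0, -0.0]
wrist_force: [-0.3, -0.8, 0.2]
finger_gap: 0.995
grip_force: 0.0
```

```bash
cat > chk.py <<'E'
from h import *; from cell import ctrl; import sys
s=ctrl.state(); print(s["time"],s["tcp_pos"],s["joints"].round(2))
c=ctrl.camera("top"); b=ctrl.camera("scene")
o=np.zeros((400,800,3),np.uint8); o[:375,:400]=cv2.resize(c["image"][188:263,372:452],(400,375),interpolation=cv2.INTER_CUBIC)
o[:350,400:]=cv2.resize(b["image"][270:340,250:330],(400,350),interpolation=cv2.INTER_CUBIC)
cv2.imwrite(f"pics/{sys.argv[1]}.png",o[:,:,::-1])
e=plate_px(c); p=ray(c,e[0],.063); print("plate",e,p[:2])
b1=blob(c,(390,205,435,250),dark); q=ray(c,b1[0],.071); print("pad",b1,q[:2],"off mm",(q-p)[:2]*1000)
E
python3 chk.py g3
```

```text
7.3 [ 0.51985598 -0.37358399  0.13527919] [ 0.16  0.42  0.51  1.64 -0.22  1.14  2.29]Traceback (most recent call last):
  File "chk.py", line 7, in <module>
    e=plate_px(c); p=ray(c,e[0],.063); print("plate",e,p[:2])
  File "h.py", line 25, in plate_px
    k=max(cv2.findContours(m,0,cv2.CHAIN_APPROX_NONE)[0],key=cv2.contourArea); return cv2.fitEllipse(k)
ValueError: max() iterable argument is empty
```

View pics/g3.png

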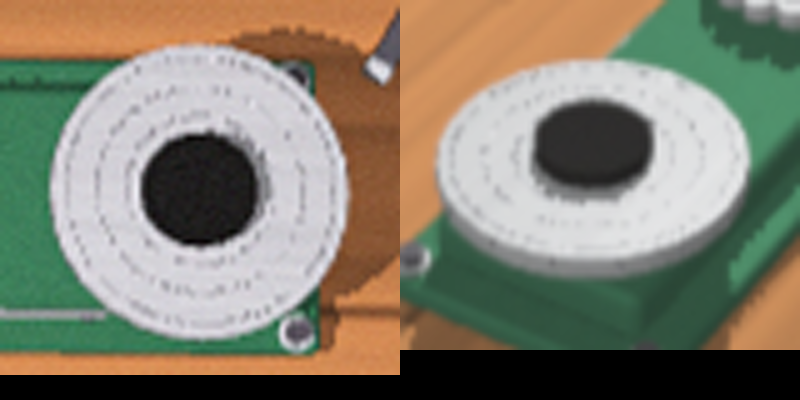

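The pad lies flat and centred on the plate: pad centre is about (200,189) in the crop, plate centre about (200,192), and the difference is mostly parallax. I'll get a numeric check later. Now down on the roundel.

Call:
send_rows(
  targets=[
    {"slide": [0, 0, 50], "angular": [0, 0, 0], "hand": 85},
    {"slide": [0, 0, 95], "angular": [0, 0, 0], "hand": 85},
    {"slide": [0, 0, 118], "angular": [0, 0, 0], "hand": 85},
    {"slide": [0, 0, 124], "angular": [0, 0, 0], "hand": 85},
    {"slide": [0, 0, 124], "angular": [0, 0, 0], "hand": 85},
    {"slide": [0, 0, 124], "angular": [0, 0, 0], "hand": 66},
    {"slide": [0, 0, 124], "angular": [0, 0, 0], "hand": 66},
  ],
)

```text
time: 8.28
tcp_pos: [0.5202, -0.3738, 0.0114]
ee_rot: [0.001, -0.0, 1.0, -0.0]
wrist_force: [-0.0, -0.3, 0.1]
finger_gap: 0.774
grip_force: 0.0
```

```bash
python3 - <<'E'
s=open("h.py").read().replace("m=((im[...,1]<60)&(im[...,2]>95))","m=(((im[...,1]<60)&(im[...,2]>95))|(im[...,2]<60))"); open("h.py","w").write(s)
E
python3 chk.py g4
```

```text
8.275 [ 0.52021745 -0.37376495  0.01142897] [ 0.2   0.56  0.46  1.73 -0.3   0.92  2.35]
plate ((411.25341796875, 226.014404296875), (58.753536224365234, 59.09260177612305), 131.63365173339844) [ 0.58530759 -0.12991339]
pad (array([411.59821012, 225.54404669]), np.float64(22.611617692741795), array([11., 10., 22., 22.])) [ 0.5852607  -0.12922337] off mm [-0.04689567  0.69001913]
```

Call:
send_rows(
  targets=[
    {"slide": [0, 0, 0], "angular": [0, 0, 0], "hand": 54},
    {"slide": [0, 0, 0], "angular": [0, 0, 0], "hand": 54},
    {"slide": [0, 0, 0], "angular": [0, 0, 0], "hand": 54},
    {"slide": [0, 0, 0], "angular": [0, 0, 0], "hand": 54},
    {"slide": [0, 0, -40], "angular": [0, 0, 0], "hand": 54},
    {"slide": [0, 0, -90], "angular": [0, 0, 0], "hand": 54},
    {"slide": [0, 0, -140], "angular": [0, 0, 0], "hand": 54},
    {"slide": [0, 0, -140], "angular": [0, 0, 0], "hand": 54},
  ],
  newtons=30,
)

```text
time: 9.38
tcp_pos: [0.5213, -0.3751, 0.1548]
ee_rot: [0.003, 0.0, 1.0, -0.002]
wrist_force: [0.2, -0.9, -2.8]
finger_gap: 0.679
grip_force: 33.8
```

Call:
send_rows(
  targets=[
    {"slide": [-65, 243, 0], "angular": [0, 0, 0], "hand": 54},
    {"slide": [-65, 243, 0], "angular": [0, 0, 0], "hand": 54},
    {"slide": [-65, 243, 0], "angular": [0, 0, 0], "hand": 54},
    {"slide": [-65, 243, 0], "angular": [0, 0, 0], "hand": 54},
    {"slide": [-65, 243, 0], "angular": [0, 0, 0], "hand": 54},
    {"slide": [-65, 243, 0], "angular": [0, 0, 0], "hand": 54},
    {"slide": [-65, 243, 0], "angular": [0, 0, 0], "hand": 54},
    {"slide": [-65, 243, 0], "angular": [0, 0, 0], "hand": 54},
  ],
)

```text
time: 10.38
tcp_pos: [0.5841, -0.1319, 0.1501]
ee_rot: [-0.0, 0.001, 1.0, -0.0]
wrist_force: [-0.7, -0.9, -1.7]
finger_gap: 0.682
grip_force: 33.8
```

```bash
python3 - <<'E'
from h import *; from cell import ctrl
s=ctrl.state(); print(s["time"],s["tcp_pos"],delta(s,[.5854,-.1308,.0875]),s["grip_force"],s["finger_gap"]*85.4)
E
```

```text
10.375 [ 0.58409476 -0.13194536  0.15012021] (array([-1.3,  1.2, 62.6]), array([-0.0003, -0.0003, -0.0022])) 33.83383508305997 58.209767327298245
```

Call:
send_rows(
  targets=[
    {"slide": [-1, 1, 25], "angular": [0, 0, 0], "hand": 54},
    {"slide": [-1, 1, 48], "angular": [0, 0, 0], "hand": 54},
    {"slide": [-1, 1, 57], "angular": [0, 0, 0], "hand": 54},
    {"slide": [-1, 1, 59], "angular": [0, 0, 0], "hand": 54},
    {"slide": [-1, 1, 59], "angular": [0, 0, 0], "hand": 54},
  ],
)

```text
time: 11.0
tcp_pos: [0.586, -0.1298, 0.092]
ee_rot: [0.0, 0.0, 1.0, -0.0]
wrist_force: [0.0, -0.2, -0.7]
finger_gap: 0.677
grip_force: 33.8
```

```bash
python3 - <<'E'
from h import *; from cell import ctrl
s=ctrl.state(); print(s["time"],s["tcp_pos"],delta(s,[.5854,-.1308,.0875]),s["wrist_force"])
E
```

```text
11.0 [ 0.58595191 -0.1297713   0.0919694 ] (array([ 0.6, -1. ,  4.5]), array([-0.0002,  0.0009, -0.0002])) [ 0.03243897 -0.19857129 -0.71721608]
```

Call:
send_rows(
  targets=[
    {"slide": [0.5, -1, 2], "angular": [0, 0, 0], "hand": 54},
    {"slide": [0.5, -1, 3.5], "angular": [0, 0, 0], "hand": 54},
    {"slide": [0.5, -1, 4.5], "angular": [0, 0, 0], "hand": 54},
    {"slide": [0.5, -1, 4.5], "angular": [0, 0, 0], "hand": 54},
  ],
)

```text
time: 11.5
tcp_pos: [0.5852, -0.1305, 0.0873]
ee_rot: [0.0, -0.0, 1.0, 0.0]
wrist_force: [-2.7, 0.1, 4.7]
finger_gap: 0.674
grip_force: 34.4
```

It is in contact, so I'll release, lift, and move over above the knob, rising high enough to clear it.

Call:
send_rows(
  targets=[
    {"slide": [0, 0, 0], "angular": [0, 0, 0], "hand": 64},
    {"slide": [0, 0, 0], "angular": [0, 0, 0], "hand": 75},
    {"slide": [0, 0, 0], "angular": [0, 0, 0], "hand": 85},
    {"slide": [0, 0, 0], "angular": [0, 0, 0], "hand": 85},
    {"slide": [0, 0, -20], "angular": [0, 0, 0], "hand": 85},
    {"slide": [0, 0, -60], "angular": [0, 0, 0], "hand": 85},
    {"slide": [0, 0, -70], "angular": [0, 0, 0], "hand": 85},
  ],
)

```text
time: 12.38
tcp_pos: [0.5867, -0.131, 0.1609]
ee_rot: [0.003, 0.0, 1.0, -0.0]
wrist_force: [-0.1, 0.4, -0.6]
finger_gap: 0.997
grip_force: 0.0
```

Call:
send_rows(
  targets=[
    {"slide": [1, 194, 0], "angular": [0, 0, 0], "hand": 85},
    {"slide": [1, 194, 0], "angular": [0, 0, 0], "hand": 85},
    {"slide": [1, 194, 0], "angular": [0, 0, 0], "hand": 85},
    {"slide": [1, 194, 0], "angular": [0, 0, 0], "hand": 85},
    {"slide": [1, 194, 0], "angular": [0, 0, 0], "hand": 85},
    {"slide": [1, 194, 0], "angular": [0, 0, 0], "hand": 85},
    {"slide": [1, 194, 0], "angular": [0, 0, 0], "hand": 85},
  ],
)

```text
time: 13.25
tcp_pos: [0.5841, 0.0618, 0.1569]
ee_rot: [0.0, 0.001, 1.0, -0.0]
wrist_force: [0.3, -0.7, -0.4]
finger_gap: 0.994
grip_force: 0.0
```

```bash
python3 - <<'E'
s=open("chk.py").read(); i=s.index("b1="); open("chk.py","w").write(s[:i]+'''b1=blob(c,(388,202,436,250),lambda h,s,v:(v>226)&(s<25)); q=ray(c,b1[0],.085); print("roundel",b1,q[:2],"off mm",(q-p)[:2]*1000)
print(s["grip_force"],s["finger_gap"]*85.4,s["wrist_force"],delta(s,[.5839,.0645,.083]))
''')
E
python3 chk.py g5
```

```text
13.25 [0.58414436 0.06180353 0.15689306] [-0.46  0.27  0.33  1.74 -0.1   1.14  1.47]
plate ((411.3475646972656, 226.13973999023438), (58.68363952636719, 59.15467834472656), 126.29991149902344) [ 0.58500574 -0.13014019]
roundel (array([410.56438038, 231.4423489 ]), np.float64(45.46979533971169), array([ 0.,  9., 48., 39.])) [ 0.56898899 -0.12407812] off mm [-16.01675312   6.06206667]
0.0 84.86097344574397 [ 0.31742601 -0.68718535 -0.40716995] (array([ 0.3,  2.7, 73.9]), array([-0.0004,  0.0001, -0.0024]))
```

View pics/g5.png

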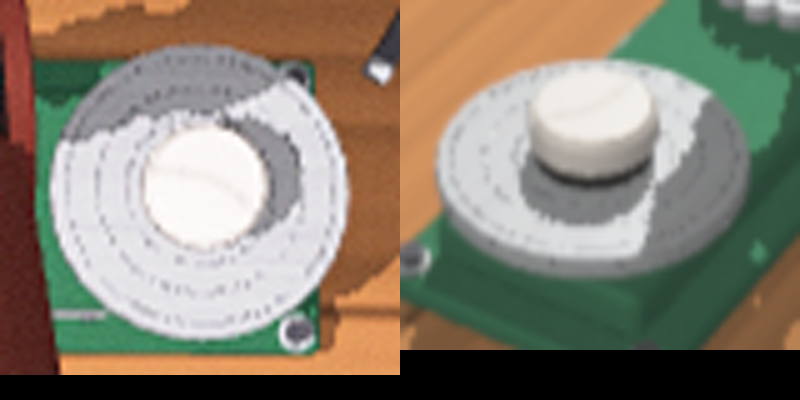

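The roundel sits flat on the pad, bevel up. Its crop centre is about (206,187), within about 1 mm of the plate axis after parallax. Now I'll grip the knob bar.

Call:
send_rows(
  targets=[
    {"slide": [0, 2.5, 35], "angular": [0, 0, 0], "hand": 85},
    {"slide": [0, 2.5, 60], "angular": [0, 0, 0], "hand": 85},
    {"slide": [0, 2.5, 74], "angular": [0, 0, 0], "hand": 85},
    {"slide": [0, 2.5, 74], "angular": [0, 0, 0], "hand": 40},
    {"slide": [0, 2.5, 74], "angular": [0, 0, 0], "hand": 30},
    {"slide": [0, 2.5, 74], "angular": [0, 0, 0], "hand": 30},
    {"slide": [0, 2.5, 74], "angular": [0, 0, 0], "hand": 30},
  ],
  newtons=60,
)

```text
time: 14.22
tcp_pos: [0.5844, 0.0661, 0.0834]
ee_rot: [0.001, -0.0, 1.0, 0.0]
wrist_force: [1.1, 0.1, 0.1]
finger_gap: 0.353
grip_force: 0.0
```

Call:
send_rows(
  targets=[
    {"slide": [0, 0, 0], "angular": [0, 0, 0], "hand": 8},
    {"slide": [0, 0, 0], "angular": [0, 0, 0], "hand": 8},
    {"slide": [0, 0, 0], "angular": [0, 0, 0], "hand": 8},
    {"slide": [0, 0, 0], "angular": [0, 0, 0], "hand": 8},
    {"slide": [0, 0, 0], "angular": [0, 0, 0], "hand": 8},
  ],
  newtons=60,
)

```text
time: 14.85
tcp_pos: [0.5842, 0.0631, 0.0835]
ee_rot: [0.0, 0.001, 1.0, -0.001]
wrist_force: [-2.2, -8.8, 8.1]
finger_gap: 0.152
grip_force: 60.1
```

```bash
python3 - <<'E'
from h import *; from cell import ctrl
s=ctrl.state(); print(s["time"],s["tcp_pos"],s["wrist_force"],s["torque"],s["grip_force"],s["finger_gap"]*85.4,delta(s,[.5839,.064,.082]))
E
```

```text
14.85 [0.584224   0.06313805 0.08347547] [-2.21969103 -8.83349878  8.13684485] [-1.76510937  0.55743498  0.15208205] 60.148356556892395 12.99439398461588 (array([0.3, 0.9, 1.5]), array([-0.0026,  0.0003, -0.0019]))
```

The bar is gripped. I'll relieve the 9 N side load and turn to the first stop.

Call:
send_rows(
  targets=[
    {"slide": [0, -2.5, -1], "angular": [0, 0, 0], "hand": 8},
    {"slide": [0, -2.5, -1], "angular": [0, 0, 0.1], "hand": 8},
    {"slide": [0, -2.5, -1], "angular": [0, 0, 0.2], "hand": 8},
    {"slide": [0, -2.5, -1], "angular": [0, 0, 0.3], "hand": 8},
    {"slide": [0, -2.5, -1], "angular": [0, 0, 0.38], "hand": 8},
    {"slide": [0, -2.5, -1], "angular": [0, 0, 0.42], "hand": 8},
    {"slide": [0, -2.5, -1], "angular": [0, 0, 0.42], "hand": 8},
    {"slide": [0, -2.5, -1], "angular": [0, 0, 0.42], "hand": 8},
  ],
)

```text
time: 15.85
tcp_pos: [0.5842, 0.063, 0.0836]
ee_rot: [0.0, 0.208, 0.978, -0.0]
wrist_force: [4.1, -3.4, -6.3]
finger_gap: 0.148
grip_force: 59.3
```

```bash
cat > k.py <<'E'
from h import *; from cell import ctrl; import sys
s=ctrl.state(); y=rot(s["ee_rot"]).apply([0,1,0]); print(s["time"],s["tcp_pos"],"turn cw",np.pi/2-np.arctan2(y[1],y[0]),s["wrist_force"].round(1),s["torque"].round(2),s["grip_force"],s["joints"].round(2))
t=ctrl.camera("top"); c=ctrl.camera("scene"); cv2.imwrite(f"pics/{sys.argv[1]}.png",np.hstack([cv2.resize(i,(400,400),interpolation=cv2.INTER_CUBIC) for i in(t["image"][185:265,290:370],c["image"][230:290,300:360])])[:,:,::-1])
E
python3 k.py k1
```

```text
15.85 [0.58419005 0.06302997 0.08359733] turn cw 0.4184775634605571 [ 4.1 -3.4 -6.3] [-0.68 -0.84  0.1 ] 59.33135390281677 [-0.51  0.36  0.39  1.81 -0.16  1.    1.1 ]
```

View pics/k1.png

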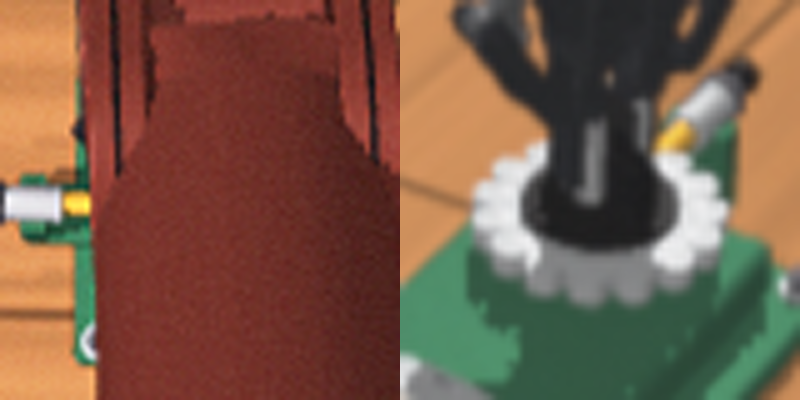

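The gripped bar and wheel are at the first stop: 0.418 turned, and yaw torque only 0.1 N m. On to the second and third.

Call:
send_rows(
  targets=[
    {"slide": [0, 0, 0.5], "angular": [0, 0, 0.1], "hand": 8},
    {"slide": [0, 0, 0.5], "angular": [0, 0, 0.2], "hand": 8},
    {"slide": [0, 0, 0.5], "angular": [0, 0, 0.3], "hand": 8},
    {"slide": [0, 0, 0.5], "angular": [0, 0, 0.38], "hand": 8},
    {"slide": [0, 0, 0.5], "angular": [0, 0, 0.42], "hand": 8},
    {"slide": [0, 0, 0.5], "angular": [0, 0, 0.42], "hand": 8},
    {"slide": [0, 0, 0.5], "angular": [0, 0, 0.42], "hand": 8},
  ],
)

```text
time: 16.82
tcp_pos: [0.5842, 0.063, 0.0835]
ee_rot: [0.0, 0.407, 0.913, -0.0]
wrist_force: [1.2, -5.8, 2.0]
finger_gap: 0.153
grip_force: 60.7
```

Call:
send_rows(
  targets=[
    {"slide": [0, 0, 0], "angular": [0, 0, 0.1], "hand": 8},
    {"slide": [0, 0, 0], "angular": [0, 0, 0.2], "hand": 8},
    {"slide": [0, 0, 0], "angular": [0, 0, 0.3], "hand": 8},
    {"slide": [0, 0, 0], "angular": [0, 0, 0.38], "hand": 8},
    {"slide": [0, 0, 0], "angular": [0, 0, 0.42], "hand": 8},
    {"slide": [0, 0, 0], "angular": [0, 0, 0.42], "hand": 8},
    {"slide": [0, 0, 0], "angular": [0, 0, 0.42], "hand": 8},
    {"slide": [0, 0, 0], "angular": [0, 0, 0.42], "hand": 8},
  ],
)

```text
time: 17.82
tcp_pos: [0.5842, 0.063, 0.0836]
ee_rot: [0.0, 0.588, 0.809, -0.0]
wrist_force: [0.4, -5.3, 0.9]
finger_gap: 0.15
grip_force: 60.5
```

```bash
python3 k.py k2; python3 - <<'E'
from h import *; from cell import ctrl
t=ctrl.camera("top")["image"]; c=ctrl.camera("scene")["image"]
f=lambda i:cv2.resize(i,(400,300),interpolation=cv2.INTER_CUBIC)
cv2.imwrite("pics/k3.png",np.vstack([np.hstack([f(t[185:265,290:370]),f(c[230:290,300:360])]),np.hstack([f(t[196:256,372:452]),f(c[275:335,250:330])])])[:,:,::-1])
E
```

```text
17.825 [0.58416059 0.06295812 0.08355693] turn cw 1.2583035260709932 [ 0.4 -5.3  0.9] [-1.06 -0.11  0.14] 60.47973811626434 [-0.64  0.38  0.55  1.82 -0.23  1.01  0.32]
```

View pics/k3.png

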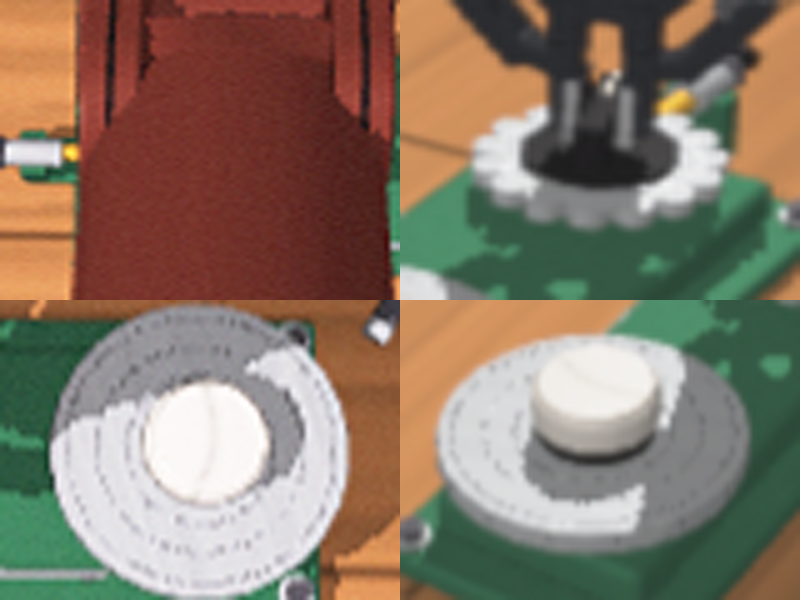

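The bar is held between the fingers at 1.258 rad. The roundel's vein has turned about 72° with the table, and the roundel stays flat and centred (bottom-left tile, about (206,440) on a plate centred at about (200,452), which is the expected parallax). Handing in.

```bash
python3 -c "
from cell import ctrl; print(ctrl.close_job())"
```

```text
the job is handed in; nothing more can be done
None
```

The job is handed in (no verdict came back): the pad and roundel are centred on the faceplate to about 1 mm by camera, and the knob is still gripped with about 60 N at the third stop, 1.258 rad by the gripper's turn; the mallet, chisel, offcut and cup wheel were left alone.

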